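# Turn the oiled cord beads with the keyhole-hung paddle

## Task

The oiled wooden cord beads in the bowl must be turned before they stick together. Take the broad-bladed paddle off its screw on the tool rack without forcing it (lift it until the round part of its keyhole comes over the screw head, then draw it straight off), and holding it upright stir the beads with its blade close to the bottom of the bowl, three full wide turns round the bowl, keeping every bead in the bowl. Then lower the paddle blade first to the bottom of the earthenware jar and leave it standing there; leave the narrow slicker hanging and do not shove the bowl, the jar or other things about.

Things in the scene. Friction and masses are not known exactly. Their poses are not given: they have to be found in the camera images.
- rack: fixed wooden tool rack: batten 300 mm long, 40 high, 18 thick, its top 188 mm above the bench, between two uprights on 150 mm feet. Origin on the bench under the middle of the batten; z up, y along the batten, front towards its own -x (front face at x = -9 mm). Three level steel screws at y = -85, 0, +85 mm, axes 170 mm up. Paddle and slicker hang on the outer two, either way round.
- screw_left (a point): centre of the front of the round screw head at the rack's y = +85 mm, x = -28 mm, 19 mm out from the batten's front; head 15 mm across and 3 mm thick, neck behind it 6 mm thick and 16 mm long; axes as the rack's
- screw_right (a point): the same on the screw at the rack's y = -85 mm
- paddle: flat pale wooden paddle, 200 mm long, 9 mm thick, about 60 g, hung upright by a keyhole on an outer screw, faces parallel to the rack's front; told by its broad round-ended blade (38 mm wide, z = -74 to -132 mm). Origin where the screw's axis passes when it hangs; z up to the grip end, x through it (as the rack's x), y across. Free to swing a little and to slide 7 mm along the neck.
- paddle_grip (a point): middle of the paddle's grip end, 46 mm above its origin and 28 mm above the batten's top. The grip end is 9 mm thick (x), 40 mm wide (y), from 43 mm below this point to 22 mm above it, its top end round; it can be pinched from above
- paddle_eye (a point): centre of the eye of the paddle's keyhole, 22 mm below its origin: a hole 25 mm across (eight-sided), running up into a slot 9 mm wide that ends 25 mm above this point and rests on the screw's neck. The paddle must rise 22 mm (give or take 4) for the eye to clear the head, then move 17 mm or more along the rack's -x to be off
- paddle_tip (a point): middle of the lower end of the paddle's blade, 132 mm below its origin and 178 mm below paddle_grip
- slicker: bystander: narrow wooden slicker with the same 40 mm wide handle and keyhole, but a blade only 18 mm wide and 170 mm long over all, hanging on the other outer screw; origin and axes as the paddle's
- bowl: white glazed bowl, loose, about 1.3 kg, 80 mm high, 172 mm across the rim, 150 mm across the foot, wall 5 mm. Origin at the centre of its underside, z up; flat inner floor 140 mm across, 8 mm above the origin. Eight beads lie on it in one layer, spread all round; the middle itself is free. Bowl and jar may change places from one start to another
- jar: round earthenware jar for used tools, loose, empty, about 0.9 kg, 120 mm high, 100 mm in outer diameter, wall 5 mm (90 mm inside). Origin at the centre of its underside, z up; inner floor 10 mm above the origin
- bead0: dark wooden cord bead, ball 25 mm across with a hole through it, 10 g, in the bowl; origin at its centre
- bead1: dark wooden cord bead, ball 25 mm across with a hole through it, 10 g, in the bowl; origin at its centre
- bead2: dark wooden cord bead, ball 25 mm across with a hole through it, 10 g, in the bowl; origin at its centre
- bead3: dark wooden cord bead, ball 25 mm across with a hole through it, 10 g, in the bowl; origin at its centre
- bead4: dark wooden cord bead, ball 25 mm across with a hole through it, 10 g, in the bowl; origin at its centre
- bead5: dark wooden cord bead, ball 25 mm across with a hole through it, 10 g, in the bowl; origin at its centre
- bead6: dark wooden cord bead, ball 25 mm across with a hole through it, 10 g, in the bowl; origin at its centre
- bead7: dark wooden cord bead, ball 25 mm across with a hole through it, 10 g, in the bowl; origin at its centre
- bottle: bystander: amber bottle, 56 mm across and 130 mm high, standing; origin at the centre of its underside
- mallet: bystander: wooden mallet lying on the bench, handle 24 mm thick, head a 54 mm thick, 85 mm long cylinder; origin on the bench under the handle's head end, handle towards its -x
Not all that is in view belongs to the job. Of the things like the jar, leave any that is green; of the rest the smaller one is meant.

How it is judged:
On the way, in this order (a step that is already met when the one before it is completed fails the run):
1. the paddle, in the fingers, is lifted until the eye of its keyhole is level with the screw while still on it (contact force between the fingers and paddle above 0.5 N and z of paddle_eye in the frame of rack between 0.164 and 0.176 m and x of paddle_eye in the frame of rack above -0.03 m).
2. the paddle is drawn off the front of the rack, held, upright (contact force between the fingers and paddle above 0.5 N and x of paddle_eye in the frame of rack below -0.045 m and angle between paddle's own z axis and vertical below 0.35 rad), for 0.1 s.
3. stirring: the held blade, paddle within 0.5 rad of upright, is within 20 mm of the bowl's inner floor on the side of the bowl's own +x axis, over 10 mm off the middle (z of paddle_tip in the frame of bowl below 0.028 m and horizontal distance between paddle_tip and bowl below 0.065 m and contact force between the fingers and paddle above 0.5 N and angle between paddle's own z axis and vertical below 0.5 rad and x of paddle_tip in the frame of bowl above 0.01 m and y of paddle_tip in the frame of bowl between -0.01 and 0.01 m).
4. then on the opposite side (z of paddle_tip in the frame of bowl below 0.028 m and horizontal distance between paddle_tip and bowl below 0.065 m and contact force between the fingers and paddle above 0.5 N and angle between paddle's own z axis and vertical below 0.5 rad and x of paddle_tip in the frame of bowl below -0.01 m and y of paddle_tip in the frame of bowl between -0.01 and 0.01 m).
5. then on the side of the bowl's +y axis (z of paddle_tip in the frame of bowl below 0.028 m and horizontal distance between paddle_tip and bowl below 0.065 m and contact force between the fingers and paddle above 0.5 N and angle between paddle's own z axis and vertical below 0.5 rad and y of paddle_tip in the frame of bowl above 0.01 m and x of paddle_tip in the frame of bowl between -0.01 and 0.01 m).
6. then on the side opposite that (z of paddle_tip in the frame of bowl below 0.028 m and horizontal distance between paddle_tip and bowl below 0.065 m and contact force between the fingers and paddle above 0.5 N and angle between paddle's own z axis and vertical below 0.5 rad and y of paddle_tip in the frame of bowl below -0.01 m and x of paddle_tip in the frame of bowl between -0.01 and 0.01 m).
7. the paddle is lowered blade first in the grip to within 20 mm of the jar's inner floor (contact force between the fingers and paddle above 0.5 N and horizontal distance between paddle_tip and jar below 0.045 m and z of paddle_tip in the frame of jar below 0.03 m).
At the end, for the whole second after the job is handed in: Paddle at rest blade down in the jar, lower end within 20 mm of its inner floor, lean under 0.6 rad; all beads in the bowl, one of each pair (0-1, 2-3, 4-5, 6-7) over 8 mm from its start; slicker still hung on its screw; bowl and jar upright (horizontal distance between paddle_tip and jar below 0.047 m and z of paddle_tip in the frame of jar below 0.03 m and angle between paddle's own z axis and vertical below 0.6 rad and linear speed of paddle below 0.03 m/s and horizontal distance between each of bead0, bead1, bead2, bead3, bead4, bead5, bead6, bead7 and bowl below 0.08 m and z of each of bead0, bead1, bead2, bead3, bead4, bead5, bead6, bead7 in the frame of bowl below 0.08 m and distance of any of bead0, bead1 from where it was at the start of the episode above 0.008 m and distance of any of bead2, bead3 from where it was at the start of the episode above 0.008 m and distance of any of bead4, bead5 from where it was at the start of the episode above 0.008 m and distance of any of bead6, bead7 from where it was at the start of the episode above 0.008 m and x of slicker in the frame of rack above -0.03 m and z of slicker in the frame of rack above 0.16 m and angle between each of bowl, jar's own z axis and vertical below 0.1 rad); the robot touches nothing.
It fails at once if the paddle is forced against the rack (over 30 N) (contact force between paddle and rack above 30 N).
It fails at once if the slicker is knocked off its screw (not (x of slicker in the frame of rack above -0.03 m and z of slicker in the frame of rack above 0.16 m)).
It fails at once if a bead leaves the bowl (horizontal distance between any of bead0, bead1, bead2, bead3, bead4, bead5, bead6, bead7 and bowl above 0.095 m).
It fails at once if the bowl or the jar is shoved more than 40 mm, or the jar tipped (distance of any of bowl, jar from where it was at the start of the episode above 0.04 m or angle between jar's own z axis and vertical above 0.3 rad).
It fails at once if the bottle or the mallet is moved more than 30 mm (distance of any of bottle, mallet from where it was at the start of the episode above 0.03 m).
It also fails if it takes over 72 s, if anything falls off the work surface, if the arm or the gripper's body presses on something with over 40 N, if the wrist force passes 120 N, or if a joint passes its speed limit or range.

## Robot

A 6-joint arm with a two-finger parallel gripper is mounted at the origin on the work surface. World frame = base frame: x ahead of the robot, y to its left, z up, the work surface at z = 0. Lengths are in m, angles in rad, forces in N, time in s.
With the tool pointing down it reaches from about 0.3 to 0.95 m from the base axis. Payload 3.1 kg.
Tool frame: the origin (TCP) lies midway between the tips of the shut fingers; the grasp point (between the pads) lies 19 mm behind it; z points along the fingers, y is the line along which they close (so a half turn about z gives the same grasp; the last joint's range is limited). The gripper opens to 85 mm and grips with 20 to 120 N. Pads are 22 mm wide; open, the fingers measure 114 mm over their backs; the gripper's body (76 mm by 85 mm) begins 54 mm behind the grasp point. The pads swing forward as they close: fully open they stand 13 mm farther back than shut.
Start: joints at [1.168, 0.308, 1.634, -0, 1.2, -0.07], TCP at [0.204, 0.591, 0.231] pointing down, gripper open.
Joint ranges: [-3.06, 3.06], [-0.79, 1.96], [0.05, 2.63], [-1.19, 4.34], [0.05, 2.64], [-2.94, 2.94]. Speed limits (rad/s): [2.79, 2.79, 3.14, 3.14, 3.14, 3.14].

## Interface

Orientations are given as a unit quaternion [w, x, y, z].
In Python, from cell import bot, read_camera gives the robot as it stands. The module is installed in compiled form; this text tells all that it offers.
- The arm moves only by the tool play_rows, never from a script. Its argument "deltas" is a list of rows, each a list of 3 entries, a list of its own where there are three numbers: the finger opening in cm, from 0 to 8.54, then the shift along the world's x, y, z in cm, then the turn, a rotation vector about the world's x, y, z in degrees. In form: [[gripper, [tx, ty, tz], [rx, ry, rz]], ...]. A call has 1 to 5 rows; each row is the pose to reach, as a shift and turn from the pose commanded when the call began; what a row does not reach only later rows make up. A row lasts 1/10 s, in which the tool goes at most 50 mm and 8.59 degrees, less where a joint would pass 70% of its speed; a pose out of reach is approached as far as the arm can. A call with a gripper value outside its range is refused whole. The fingers move at their own pace and stop on an object; "newtons" is the grip in N (left out, the last holds). Time passes only in rows, so rows that repeat a pose let the fingers close. It gives the time, the measured TCP pose, the force, the opening and the grip force at its end, in the units of the state.
- bot.state(): the state, without advancing time (a new reading comes with each control period).
- read_camera(name): name is "side" or "top"; returns a dict with "img" (400x640x3 uint8, red, green, blue), "mtx" (3x3 intrinsics, pixels), "D" ([k1, k2, p1, p2, k3] as OpenCV has them; the pictures are not rectified), "eye" and "rotation" of the camera in the world. Camera axes: x right, y down, z forward; pixel columns grow to the right and rows downward; lengths in m; the calibration is good to about 2 mm. A picture is of the moment at which its call begins. There is no depth.
- bot.hand_in(): hands the job in; it is judged then, once.
The state is a dict: "time": time; "joints": joint angles; "dq": joint speeds; "effort": joint torques, N m; "position": TCP position; "orientation": TCP orientation; "wrist_force": force on the tool from outside, world axes, zero at the start; "ft_torque": the same for the moment, N m; "width": opening from 0.0 (shut) to 1.0 (fully open); "gripper_force": force on a finger pad.
Only numpy, scipy, OpenCV 4.12 (cv2) and the standard library are available. Lean on these libraries where they do the work, as an engineer would, in place of code of your own. Each camera call takes 0.05 s, during which the arm holds its last target. There are 200 camera calls.

## Working session

There is one attempt and no reset: what is moved stays moved. The work goes in short steps, Python scripts to look and compute and a tool call to move; the robot and the scene stay as the last step left them, time stands still between calls to the robot, and variables do not carry over. Pictures are saved under pics/ and viewed, at most 10 in all, crops included, and the job is handed in when it is done.

Besides the shell and the picture viewer there is one more tool, called after "Emit:" in YAML: its name, and indented under it one key for each argument. play_rows: Moves the arm, as the interface text tells. Its arguments: {"type":"object","properties":{"deltas":{"type":"array","items":{"type":"array"}},"newtons":{"type":"number"}},"required":["deltas"]}

```bash
mkdir -p pics; cat > h.py <<'E'
import numpy as np, cv2
from cell import bot, read_camera
def ray(c,uv):
    p=cv2.undistortPoints(np.array([[uv]],float),np.array(c["mtx"]),np.array(c["D"]))[0,0]
    d=np.array(c["rotation"])@np.array([p[0],p[1],1]); return np.array(c["eye"]),d/np.linalg.norm(d)
def onz(c,uv,z):
    e,d=ray(c,uv); return e+d*(z-e[2])/d[2]
def two(c1,u1,c2,u2):
    (a,d),(b,f)=ray(c1,u1),ray(c2,u2)
    s=np.linalg.lstsq(np.c_[d,-f],b-a,rcond=None)[0]
    p,q=a+s[0]*d,b+s[1]*f; return (p+q)/2,np.linalg.norm(p-q)
def proj(c,P):
    R=np.array(c["rotation"]).T
    return cv2.projectPoints(np.atleast_2d(np.array(P,float)),cv2.Rodrigues(R)[0],-R@np.array(c["eye"]),np.array(c["mtx"]),np.array(c["D"]))[0][:,0]
E
python3 - <<'E'
from h import *
for n in("top","side"):
    c=read_camera(n); cv2.imwrite(f"pics/{n}0.png",c["img"][:,:,::-1])
    print(n,np.round(c["eye"],3),np.round(c["rotation"],3).tolist(),np.round(c["mtx"],1).tolist())
print(bot.state())
E
```

```text
top [0.493 0.005 1.464] [0.026, -0.7, 0.713, -0.022] [[441.6, 0.0, 318.3], [0.0, 441.6, 196.1], [0.0, 0.0, 1.0]]
side [ 0.347 -0.729  0.966] [-0.374, 0.916, -0.132, 0.06] [[425.1, 0.0, 325.9], [0.0, 425.1, 194.7], [0.0, 0.0, 1.0]]
{'time': 0.1, 'joints': array([ 1.16832202e+00,  3.08947756e-01,  1.63502708e+00,  1.58389517e-05,
        1.19973965e+00, -6.96687742e-02]), 'dq': array([-0.0007289 , -0.00145274, -0.00171536, -0.0001958 ,  0.00078154,
        0.00098003]), 'effort': array([-1.10614579e-03, -4.16407549e+01, -2.77644128e+01, -1.53016690e-04,
        4.05366518e-03, -1.49201458e-05]), 'position': array([0.20389654, 0.59002062, 0.23015869]), 'orientation': array([-2.55305226e-04,  1.65638632e-01,  9.86185945e-01, -1.02976569e-03]), 'wrist_force': array([0.19840844, 0.47014308, 1.08808531]), 'ft_torque': array([-0.04290064,  0.01125453, -0.02257617]), 'gripper_force': 0.0, 'width': 0.9954580499517669}
```

View pics/top0.png

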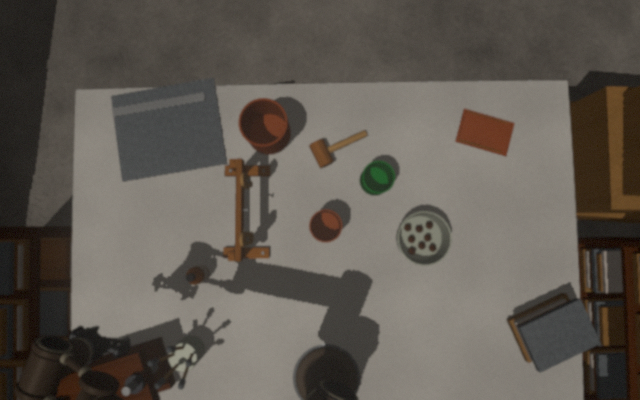

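View pics/side0.png

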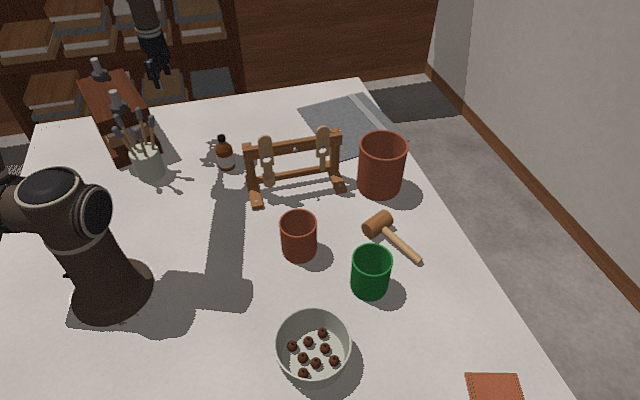

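```bash
sed -i '1a from scipy.spatial.transform import Rotation as Ro\ndef RM(c): return Ro.from_quat(c["rotation"],scalar_first=True).as_matrix()' h.py
sed -i 's/np.array(c\["rotation"\])/RM(c)/g' h.py
python3 - <<'E'
from h import *
s=read_camera("side"); t=read_camera("top")
a=cv2.resize(s["img"][115:275,225:425],(800,640),interpolation=cv2.INTER_CUBIC)[:600]
cv2.imwrite("pics/c1.png",a[:,:,::-1])
b=cv2.resize(t["img"][145:270,215:325],None,fx=4.8,fy=4.8,interpolation=cv2.INTER_CUBIC)
b=cv2.convertScaleAbs(b,alpha=1.7); cv2.imwrite("pics/c2.png",b[:,:,::-1])
# coarse colour measurements
for n,c in(("top",t),("side",s)):
    hsv=cv2.cvtColor(c["img"],cv2.COLOR_RGB2HSV)
    for nm,lo,hi in(("red",(0,110,40),(12,255,255)),("green",(45,120,30),(85,255,255))):
        m=cv2.inRange(hsv,lo,hi)
        k,l,st,ce=cv2.connectedComponentsWithStats(m)
        for i in range(1,k):
            if st[i,4]>150: print(n,nm,st[i],np.round(ce[i],1))
E
```

```text
top red [ 239   99   50   54 1845] [265.2 124.7]
top red [ 456  109   58   46 1704] [484.6 131.9]
top red [311 210  31  29 414] [329.6 220.7]
top red [ 623  246   17  154 1050] [631.2 322.2]
top red [  91  352   62   48 1037] [125.  373.8]
top red [ 56 372  26  28 399] [ 69.4 386.3]
top green [370 167  18  17 212] [378.9 174.9]
side red [  0   0  59  51 969] [24.9 19.9]
side red [ 58   0  47  16 237] [81.4  6.5]
side red [  168     0   472   312 17254] [353.9  65.9]
side red [   0   35  151  132 4440] [93.9 87.8]
side red [  0  86  31  52 627] [ 10.3 116.2]
side red [ 357  130   51   71 2953] [381.  164.2]
side red [ 279  209   38   55 1716] [298.2 235.4]
side red [ 465  373   59   27 1326] [494. 386.]
side green [ 351  243   42   59 1941] [370.4 271.3]
```

View pics/c1.png

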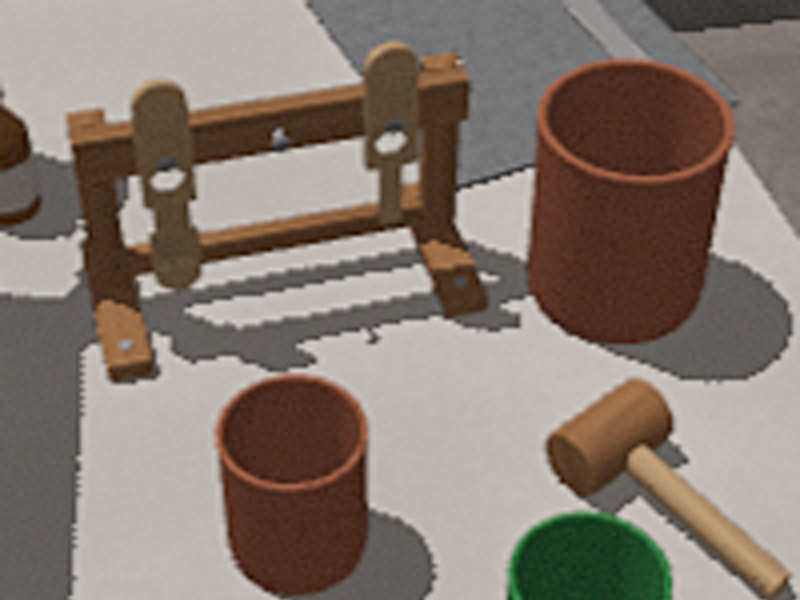

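View pics/c2.png

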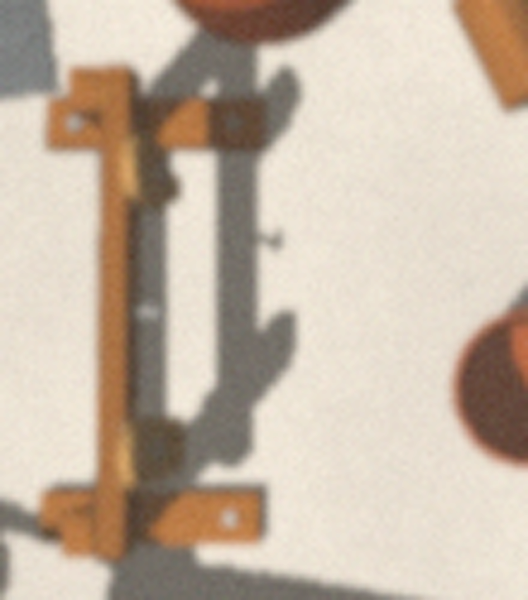

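Paddle: left hanging tool in the side view, with its broad round blade at about (269,182). The slicker on the right, at (322,165), has a narrow blade.
Jars: green (370,271) is excluded. The big red one (381,164) is the larger of the rest, so the small red one at side (298,235) / top (325,225) is meant. Crop c1 confirms this.

```bash
cat > m.py <<'E'
from h import *
t=read_camera("top"); s=read_camera("side")
f=lambda x,y:(215+(x+.5)/4.8-.5,145+(y+.5)/4.8-.5)
g=lambda x,y:(225+x/4,115+y/4)
print("midscrew",two(t,f(147,311),s,g(280,138)))
print("batten top corners front",[onz(t,f(*p),.188).round(4) for p in((131,150),(126,490))],"back",[onz(t,f(*p),.188).round(4) for p in((103,150),(98,490))])
print("ends",[onz(t,f(*p),.19).round(4) for p in((118,68),(112,556))])
print("grip top",two(t,f(127,455),s,g(160,80)),"slick",two(t,f(130,168),s,g(390,42)))
# jar: rim ellipse top view; extents
def fit(c,lo,hi,box,z,nm):
    x,y,w,h=box; im=c["img"][y:y+h,x:x+w]; m=cv2.inRange(cv2.cvtColor(im,cv2.COLOR_RGB2HSV),lo,hi)
    m=cv2.morphologyEx(m,cv2.MORPH_CLOSE,np.ones((5,5)))
    k=max(cv2.findContours(m,0,2)[0],key=cv2.contourArea); hull=cv2.convexHull(k)[:,0]+[x,y]
    P=np.array([onz(c,p.astype(float),z)[:2] for p in hull])
    (cx,cy),r=cv2.minEnclosingCircle((P*1000).astype(np.float32)); print(nm,z,cx,cy,r); return hull
fit(t,(0,90,30),(14,255,255),(300,195,50,60),.12,"jar top")
c=s["img"]
# jar side: rim ellipse, use upper part of red blob
m=cv2.inRange(cv2.cvtColor(c,cv2.COLOR_RGB2HSV),(0,90,30),(14,255,255))[200:270,270:325]
ys,xs=np.nonzero(m); 
print("jar side extents",xs.min()+270,xs.max()+270,ys.min()+200,ys.max()+200)
# beads
for n,c,b in(("top",t,(395,200,60,70)),("side",s,(270,305,90,90))):
    x,y,w,h=b; im=c["img"][y:y+h,x:x+w]; hsv=cv2.cvtColor(im,cv2.COLOR_RGB2HSV)
    m=((hsv[:,:,1]>90)&(hsv[:,:,2]<150)).astype(np.uint8); m=cv2.morphologyEx(m,cv2.MORPH_OPEN,np.ones((2,2)))
    k,l,st,ce=cv2.connectedComponentsWithStats(m,connectivity=4)
    for i in range(1,k):
        if st[i,4]>8: print(n,"bead",st[i,4],(ce[i]+[x,y]).round(1),(onz(c,ce[i]+[x,y],.0205)[:2]).round(4))
o=[]
for c,b in((t,(380,185,90,90)),(s,(262,300,104,100))):
    x,y,w,h=b; o.append(cv2.resize(cv2.convertScaleAbs(c["img"][y:y+h,x:x+w],alpha=1.5 if c is t else 1.),(400,400),interpolation=cv2.INTER_CUBIC))
cv2.imwrite("pics/c3.png",np.hstack(o)[:,:,::-1])
E
python3 m.py
```

```text
midscrew (array([0.54738992, 0.2289625 , 0.16496017]), np.float64(0.002040029850965733))
batten top corners front [array([0.6434, 0.2344, 0.188 ]), array([0.4381, 0.2386, 0.188 ])] back [array([0.6437, 0.2514, 0.188 ]), array([0.4383, 0.2555, 0.188 ])]
ends [array([0.6934, 0.2417, 0.19  ]), array([0.3989, 0.247 , 0.19  ])]
grip top (array([0.4627565 , 0.22863639, 0.23627575]), np.float64(0.004994953141023575)) slick (array([0.62923774, 0.2255895 , 0.2374467 ]), np.float64(0.0045732269676843264))
jar top 0.12 496.2654113769531 -7.5957231521606445 49.793357849121094
jar side extents 279 316 209 263
top bead 12 [429.3 226.5] [ 0.4858 -0.3471]
top bead 10 [407.8 228.7] [ 0.4799 -0.2764]
top bead 12 [428.  238.5] [ 0.4468 -0.3415]
top bead 13 [432.6 248.6] [ 0.4137 -0.3555]
top bead 13 [412.4 251.8] [ 0.4048 -0.2891]
side bead 74 [323.1 333.6] [ 0.4858 -0.2793]
side bead 72 [309.  342.5] [ 0.4481 -0.2911]
side bead 78 [292.9 346.9] [ 0.4098 -0.2909]
side bead 77 [325.7 349.3] [ 0.4806 -0.3177]
side bead 76 [303.4 358.7] [ 0.426  -0.3244]
side bead 77 [334.6 361.6] [ 0.4917 -0.3508]
side bead 84 [316.4 363.9] [ 0.451  -0.3442]
side bead 76 [303.8 373.8] [ 0.4184 -0.3576]
```

View pics/c3.png

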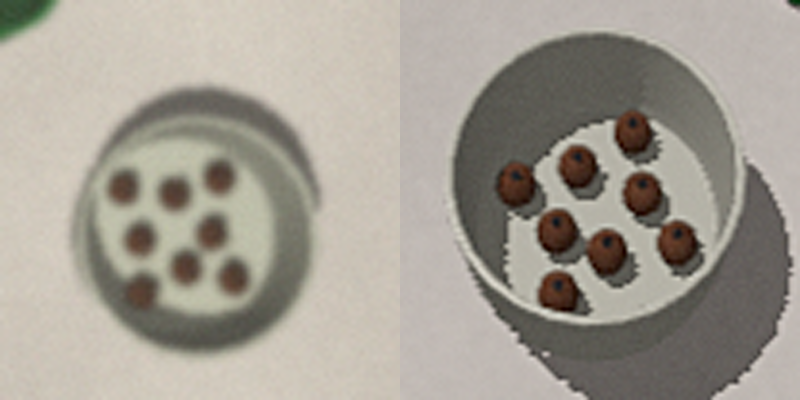

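c3 shows eight beads with a small free gap in the middle; the gap is open along the top-left to bottom-right diagonal in the side crop. Next I refine the bowl, jar and rack positions.

```bash
python3 - <<'E'
from h import *
from scipy.optimize import least_squares
t=read_camera("top"); s=read_camera("side")
T=lambda x,y:(380+(x+.5)*90/400-.5,185+(y+.5)*90/400-.5)
S=lambda x,y:(262+(x+.5)*104/400-.5,300+(y+.5)*.25-.5)
def circ(P):
    P=np.array(P)[:,:2]; r=least_squares(lambda q:np.hypot(*(P-q[:2]).T)-q[2],[*P.mean(0),.08]); return r.x.round(4),np.abs(r.fun).max().round(4)
print("rim side",circ([onz(s,S(*p),.08) for p in((50,175),(345,155),(195,31),(200,326),(95,80),(300,75))]))
print("rim top",circ([onz(t,T(*p),.08) for p in((72,235),(312,225),(190,113),(198,353))]))
print("floor top",circ([onz(t,T(*p),.008) for p in((275,225),(185,314),(180,137),(265,180),(265,270))]))
g=lambda x,y:(225+x/4-.4,115+y/4-.4)
print("jar rim side",circ([onz(s,g(*p),.12) for p in((217,430),(368,432),(293,375),(290,489))]))
print("jar check",proj(s,[[.496,-.008,.12],[.496,-.008,0]]).round(1),proj(t,[[.496,-.008,.12]]).round(1))
f=lambda x,y:(215+(x+.5)/4.8-.5,145+(y+.5)/4.8-.5)
print("screw L side",onz(s,g(168,163),.1775).round(4),"mid",onz(s,g(280,138),.17).round(4))
for y in(430,485): print("grip top edges",onz(t,f(127,y),.233).round(4))
print("paddle: grip top from side",onz(s,g(160,79),.238).round(4),"tip",onz(s,g(178,290),.038).round(4))
E
```

```text
rim side (array([ 0.4509, -0.3208,  0.0833]), np.float64(0.0015))
rim top (array([ 0.4538, -0.3113,  0.0845]), np.float64(0.0004))
floor top (array([ 0.4575, -0.3249,  0.0655]), np.float64(0.001))
jar rim side (array([ 0.4953, -0.0099,  0.0494]), np.float64(0.0001))
jar check [[297.8 221.6]
 [299.3 249.4]] [[325.8 225.2]]
screw L side [0.461  0.2105 0.1775] mid [0.5464 0.2248 0.17  ]
grip top edges [0.4747 0.2296 0.233 ]
grip top edges [0.4429 0.2298 0.233 ]
paddle: grip top from side [0.4644 0.229  0.238 ] tip [0.4592 0.2244 0.038 ]
```

Emit:
play_rows:
  deltas:
    - [5,[0,0,5],[0,0,6]]
    - [5,[4,-2,6],[0,0,12]]
    - [5,[8,-6,6],[0,0,18]]
    - [5,[11.5,-10,6],[0,0,18]]
    - [5,[14,-14,6],[0,0,18]]
  newtons: 20

```text
time: 0.9
position: [0.342, 0.4553, 0.2916]
orientation: [0.001, 0.009, 1.0, 0.0]
wrist_force: [-0.2, 0.2, -0.1]
width: 0.58
gripper_force: 0.0
```

Emit:
play_rows:
  deltas:
    - [5,[2.4,-4.4,0],[0,0,0]]
    - [5,[4.8,-8.8,0],[0,0,0]]
    - [5,[7.2,-13.2,0],[0,0,0]]
    - [5,[9.6,-17.6,0],[0,0,0]]
    - [5,[11.7,-22.3,0],[0,0,0]]

```text
time: 1.4
position: [0.4576, 0.2334, 0.2917]
orientation: [0.001, 0.009, 1.0, 0.0]
wrist_force: [0.2, -1.2, -1.2]
width: 0.588
gripper_force: 0.0
```

Emit:
play_rows:
  deltas:
    - [5,[0,0,0],[0,0,0]]
    - [5,[0,0,-1.5],[0,0,0]]
    - [5,[0,0,-3],[0,0,0]]
    - [5,[0,0,-3],[0,0,0]]
    - [5,[0,0,-3],[0,0,0]]

```text
time: 1.9
position: [0.4563, 0.2356, 0.2613]
orientation: [-0.0, 0.009, 1.0, 0.0]
wrist_force: [-0.2, 0.7, -0.2]
width: 0.584
gripper_force: 0.0
```

```bash
python3 - <<'E'
from h import *
s=read_camera("side");t=read_camera("top")
print(bot.state()["position"])
o=[cv2.resize(s["img"][90:210,225:345],(400,400),interpolation=cv2.INTER_CUBIC),cv2.resize(cv2.convertScaleAbs(t["img"][190:280,200:290],alpha=1.7),(400,400),interpolation=cv2.INTER_CUBIC)]
cv2.imwrite("pics/c4.png",np.hstack(o)[:,:,::-1])
E
```

```text
[0.45699548 0.23585288 0.26219629]
```

View pics/c4.png

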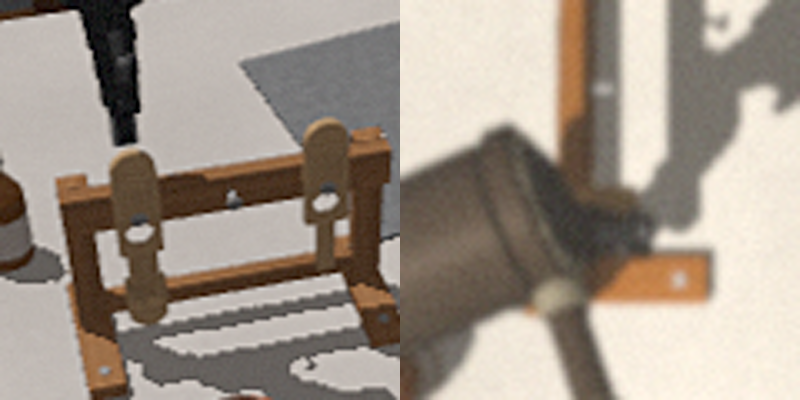

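The picture shows the open fingers above and slightly to the left of the paddle's grip (side crop finger tip (123,145), paddle top (133,150)). I correct that and descend.

Emit:
play_rows:
  deltas:
    - [5,[0.5,-0.8,0],[0,0,0]]
    - [5,[0.5,-0.8,-1.5],[0,0,0]]
    - [5,[0.5,-0.8,-3.2],[0,0,0]]
    - [5,[0.5,-0.8,-4.8],[0,0,0]]
    - [5,[0.5,-0.8,-6],[0,0,0]]

```text
time: 2.5
position: [0.4619, 0.2268, 0.2009]
orientation: [0.0, 0.009, 1.0, -0.0]
wrist_force: [-0.4, 1.0, -0.3]
width: 0.586
gripper_force: 0.0
```

Emit:
play_rows:
  deltas:
    - [3,[0,0,0],[0,0,0]]
    - [2.2,[0,0,0],[0,0,0]]
    - [1.8,[0,0,0],[0,0,0]]
    - [1.6,[0,0,0],[0,0,0]]
    - [1.6,[0,0,0],[0,0,0]]

```text
time: 3.0
position: [0.4622, 0.2274, 0.2021]
orientation: [0.001, 0.009, 1.0, 0.0]
wrist_force: [0.9, 0.7, -0.6]
width: 0.19
gripper_force: 0.0
```

Emit:
play_rows:
  deltas:
    - [1.2,[0,0,0],[0,0,0]]
    - [1.0,[0,0,0],[0,0,0]]
    - [0.8,[0,0,0],[0,0,0]]
    - [0.6,[0,0,0],[0,0,0]]
    - [0.4,[0,0,0],[0,0,0]]
  newtons: 25

```text
time: 3.5
position: [0.4619, 0.2282, 0.2016]
orientation: [0.0, 0.009, 1.0, 0.001]
wrist_force: [-0.3, 4.8, 0.7]
width: 0.105
gripper_force: 25.0
```

Emit:
play_rows:
  deltas:
    - [0.2,[0,0.2,0],[0,0,0]]
    - [0.2,[0,0.2,0.3],[0,0,0]]
    - [0.2,[0,0.2,0.7],[0,0,0]]
    - [0.2,[0,0.2,1.1],[0,0,0]]
    - [0.2,[0,0.2,1.1],[0,0,0]]
  newtons: 50

```text
time: 4.0
position: [0.4621, 0.2289, 0.213]
orientation: [0.001, 0.009, 1.0, -0.0]
wrist_force: [-0.1, -0.4, 0.3]
width: 0.096
gripper_force: 53.4
```

Emit:
play_rows:
  deltas:
    - [0.2,[0,0,0.4],[0,0,0]]
    - [0.2,[0,0,0.8],[0,0,0]]
    - [0.2,[0,0,1.0],[0,0,0]]
    - [0.2,[0,0,1.0],[0,0,0]]
    - [0.2,[0,0,1.0],[0,0,0]]

```text
time: 4.5
position: [0.4617, 0.2291, 0.2223]
orientation: [0.0, 0.009, 1.0, -0.0]
wrist_force: [-0.0, 0.2, -1.0]
width: 0.097
gripper_force: 53.4
```

```bash
python3 - <<'E'
from h import *
s=read_camera("side")
print(bot.state()["position"],bot.state()["wrist_force"])
cv2.imwrite("pics/c5.png",cv2.resize(s["img"][110:200,235:325],(600,600),interpolation=cv2.INTER_CUBIC)[:,:,::-1])
E
```

```text
[0.46154839 0.22906121 0.22215687] [-0.10709047  0.18474959 -0.41557526]
```

View pics/c5.png

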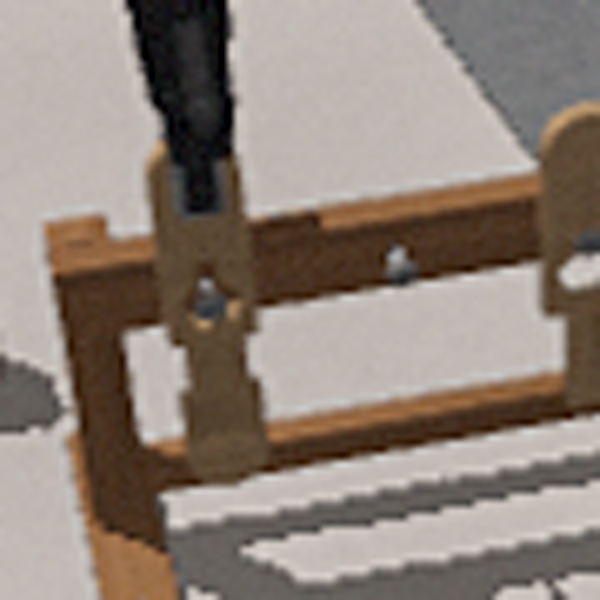

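The screw head shows inside the eye at crop (208,300), slightly low by a millimetre or so. I lift a touch more and draw straight off.

Emit:
play_rows:
  deltas:
    - [0.2,[0,0,0.15],[0,0,0]]
    - [0.2,[0,-0.5,0.15],[0,0,0]]
    - [0.2,[0,-1,0.15],[0,0,0]]
    - [0.2,[0,-1.6,0.15],[0,0,0]]
    - [0.2,[-0.1,-2.4,0.15],[0,0,0]]

```text
time: 5.05
position: [0.4607, 0.2045, 0.2237]
orientation: [0.0, 0.009, 1.0, -0.0]
wrist_force: [-0.2, -0.3, -1.9]
width: 0.102
gripper_force: 53.4
```

Emit:
play_rows:
  deltas:
    - [0.2,[-0.1,-2,0],[0,0,0]]
    - [0.2,[-0.1,-4,0],[0,0,0]]
    - [0.2,[-0.1,-5.5,2],[0,0,0]]
    - [0.2,[-0.1,-6,5],[0,0,0]]
    - [0.2,[-0.1,-6,9],[0,0,0]]
  newtons: 100

```text
time: 5.55
position: [0.458, 0.1432, 0.3126]
orientation: [-0.002, 0.01, 1.0, -0.001]
wrist_force: [2.1, 0.4, -0.6]
width: 0.091
gripper_force: 98.1
```

Emit:
play_rows:
  deltas:
    - [0.2,[0,-3,1],[0,0,-7]]
    - [0.2,[0,-7,1],[0,0,-14]]
    - [0.2,[0,-11,1],[0,0,-21]]
    - [0.2,[0,-15,1],[0,0,-28]]
    - [0.2,[0,-19,1],[0,0,-35]]

```text
time: 6.05
position: [0.459, -0.0468, 0.3239]
orientation: [0.0, 0.312, 0.95, -0.0]
wrist_force: [-0.2, -0.3, 0.1]
width: 0.089
gripper_force: 98.1
```

Emit:
play_rows:
  deltas:
    - [0.2,[0,-4,0],[0,0,-5]]
    - [0.2,[0,-8,0],[0,0,-10]]
    - [0.2,[0,-12,0],[0,0,-10]]
    - [0.2,[0,-16,0],[0,0,-10]]
    - [0.2,[0,-20,0],[0,0,-10]]

```text
time: 6.55
position: [0.4588, -0.2469, 0.3238]
orientation: [0.0, 0.392, 0.92, 0.0]
wrist_force: [1.4, 0.4, -1.0]
width: 0.091
gripper_force: 98.1
```

Emit:
play_rows:
  deltas:
    - [0.2,[-0.3,-4,0],[0,0,0]]
    - [0.2,[-0.6,-7,0],[0,0,0]]
    - [0.2,[-0.6,-7.1,-2],[0,0,0]]
    - [0.2,[-0.6,-7.1,-5],[0,0,0]]
    - [0.2,[-0.6,-7.1,-5],[0,0,0]]

```text
time: 7.05
position: [0.4503, -0.3145, 0.2691]
orientation: [-0.005, 0.392, 0.92, 0.001]
wrist_force: [-0.6, 0.1, -1.1]
width: 0.092
gripper_force: 98.1
```

```bash
python3 - <<'E'
from h import *
o=[]
p=bot.state()["position"]; print(p)
for n,(x,y,w) in(("side",(250,240,130)),("top",(365,180,110))):
    c=read_camera(n); im=cv2.convertScaleAbs(c["img"],alpha=1.0 if n=="side" else 1.5)
    k=400/w; im=cv2.resize(im[y:y+min(w,400-y) if n=="side" else y+w,x:x+w],None,fx=k,fy=k,interpolation=cv2.INTER_CUBIC)
    im=cv2.copyMakeBorder(im,0,max(0,400-im.shape[0]),0,0,cv2.BORDER_CONSTANT)[:400,:400]
    for q in proj(c,[p-[0,0,.1636],[.453,-.318,.08],[.453,-.318,.008]]): cv2.circle(im,tuple(((q-[x,y]+.5)*k).astype(int).tolist()),3,(0,255,255),-1)
    a=np.linspace(0,2*np.pi,60)
    for q in proj(c,np.c_[.453+.084*np.cos(a),-.318+.084*np.sin(a),0*a+.08]): cv2.circle(im,tuple(((q-[x,y]+.5)*k).astype(int).tolist()),1,(255,0,255),-1)
    o.append(im)
cv2.imwrite("pics/c6.png",np.hstack(o)[:,:,::-1])
E
```

```text
[ 0.45028988 -0.31449488  0.26906076]
```

View pics/c6.png

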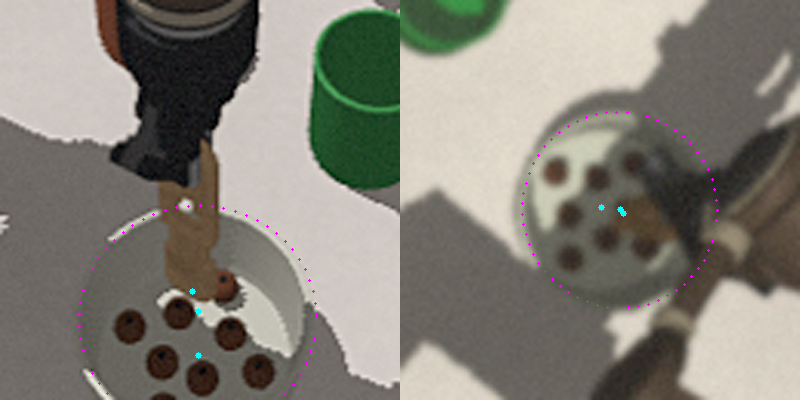

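The paddle blade hangs over the bowl: side crop tip at about (198,297), prediction (192,292), so the tip is about 4 mm to +x. The rim fit is good. I centre the blade and lower it into the free middle.

Emit:
play_rows:
  deltas:
    - [0.2,[-0.1,-0.3,0],[0,0,0]]
    - [0.2,[-0.1,-0.3,-3],[0,0,0]]
    - [0.2,[-0.1,-0.3,-5],[0,0,0]]
    - [0.2,[-0.1,-0.3,-6.5],[0,0,0]]
    - [0.2,[-0.1,-0.3,-7.5],[0,0,0]]

```text
time: 7.65
position: [0.453, -0.3191, 0.1988]
orientation: [0.0, 0.391, 0.92, -0.0]
wrist_force: [0.0, -0.5, -1.2]
width: 0.092
gripper_force: 98.1
```

Emit:
play_rows:
  deltas:
    - [0.2,[0,0,-0.4],[0,0,0]]
    - [0.2,[0,0,-0.8],[0,0,0]]
    - [0.2,[0,0,-1.1],[0,0,0]]
    - [0.2,[0,0,-1.1],[0,0,0]]
    - [0.2,[0,0,-1.1],[0,0,0]]

```text
time: 8.15
position: [0.4529, -0.3191, 0.1882]
orientation: [0.0, 0.391, 0.92, -0.0]
wrist_force: [0.4, 0.3, -0.5]
width: 0.087
gripper_force: 98.1
```

Emit:
play_rows:
  deltas:
    - [0.2,[-0.4,0.1,-0.5],[0,0,0]]
    - [0.2,[-0.5,-0.7,-0.5],[0,0,0]]
    - [0.2,[0,-1.1,-0.5],[0,0,0]]
    - [0.2,[1.1,-1.1,-0.5],[0,0,0]]
    - [0.2,[2,0.1,-0.5],[0,0,0]]

```text
time: 8.65
position: [0.4741, -0.3192, 0.1832]
orientation: [0.001, 0.392, 0.92, -0.0]
wrist_force: [0.6, 0.6, -0.4]
width: 0.088
gripper_force: 98.2
```

Emit:
play_rows:
  deltas:
    - [0.2,[0,1.1,0],[0,0,0]]
    - [0.2,[-0.7,1.9,0],[0,0,0]]
    - [0.2,[-1.6,2.5,0],[0,0,0]]
    - [0.2,[-2.7,2.6,0],[0,0,0]]
    - [0.2,[-3.7,2.2,0],[0,0,0]]

```text
time: 9.15
position: [0.437, -0.2964, 0.1853]
orientation: [0.003, 0.391, 0.921, -0.001]
wrist_force: [1.5, -1.3, 1.4]
width: 0.091
gripper_force: 98.6
```

Emit:
play_rows:
  deltas:
    - [0.2,[-0.8,-0.7,0],[0,0,0]]
    - [0.2,[-1.2,-1.7,0],[0,0,0]]
    - [0.2,[-1.2,-2.8,0],[0,0,0]]
    - [0.2,[-0.8,-3.8,0],[0,0,0]]
    - [0.2,[0,-4.5,0],[0,0,0]]

```text
time: 9.65
position: [0.4343, -0.3408, 0.1828]
orientation: [-0.003, 0.392, 0.92, 0.001]
wrist_force: [-5.5, 4.3, 11.7]
width: 0.089
gripper_force: 100.2
```

Emit:
play_rows:
  deltas:
    - [0.2,[1,-0.3,0],[0,0,0]]
    - [0.2,[2.1,-0.2,0],[0,0,0]]
    - [0.2,[3,0.3,0],[0,0,0]]
    - [0.2,[3.7,1.2,0],[0,0,0]]
    - [0.2,[3.9,2.2,0],[0,0,0]]

```text
time: 10.15
position: [0.4756, -0.3179, 0.1824]
orientation: [-0.0, 0.391, 0.92, 0.0]
wrist_force: [-1.1, 0.2, -0.2]
width: 0.091
gripper_force: 98.6
```

```bash
python3 - <<'E'
from h import *
o=[]
p=bot.state()["position"]; print(p,bot.state()["wrist_force"])
for n,(x,y,w) in(("side",(250,270,130)),("top",(365,180,110))):
    c=read_camera(n); im=cv2.convertScaleAbs(c["img"],alpha=1.0 if n=="side" else 1.5)
    k=400/w; im=cv2.resize(im[y:y+w,x:x+w],None,fx=k,fy=k,interpolation=cv2.INTER_CUBIC)
    im=cv2.copyMakeBorder(im,0,max(0,400-im.shape[0]),0,0,cv2.BORDER_CONSTANT)[:400,:400]
    for q in proj(c,[p-[0,0,.1636],[.453,-.318,.008]]): cv2.circle(im,tuple(((q-[x,y]+.5)*k).astype(int).tolist()),3,(0,255,255),-1)
    a=np.linspace(0,2*np.pi,60)
    for q in proj(c,np.c_[.453+.084*np.cos(a),-.318+.084*np.sin(a),0*a+.08]): cv2.circle(im,tuple(((q-[x,y]+.5)*k).astype(int).tolist()),1,(255,0,255),-1)
    o.append(im)
cv2.imwrite("pics/c7.png",np.hstack(o)[:,:,::-1])
E
```

```text
[ 0.4755969  -0.31787791  0.18239288] [-1.09918729  0.17655061 -0.16754118]
```

View pics/c7.png

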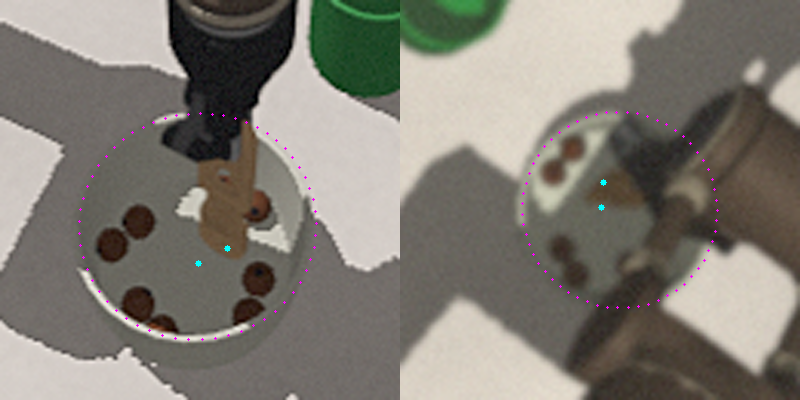

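All eight beads have been swept to the wall and moved, and the bowl stands in its place. The blade tip is at side crop (235,257), low in the bowl. I do two more turns at a slightly smaller radius.

Emit:
play_rows:
  deltas:
    - [0.2,[-0.4,1,0],[0,0,0]]
    - [0.2,[-1,1.8,0],[0,0,0]]
    - [0.2,[-1.9,2.3,0],[0,0,0]]
    - [0.2,[-2.8,2.4,0],[0,0,0]]
    - [0.2,[-3.8,2.1,0],[0,0,0]]

```text
time: 10.75
position: [0.4357, -0.2977, 0.183]
orientation: [0.0, 0.391, 0.92, -0.0]
wrist_force: [-0.3, 0.8, -0.4]
width: 0.091
gripper_force: 98.5
```

Emit:
play_rows:
  deltas:
    - [0.2,[-0.7,-0.6,0],[0,0,0]]
    - [0.2,[-1.1,-1.6,0],[0,0,0]]
    - [0.2,[-1.1,-2.6,0],[0,0,0]]
    - [0.2,[-0.7,-3.5,0],[0,0,0]]
    - [0.2,[0,-4.2,0],[0,0,0]]

```text
time: 11.25
position: [0.4371, -0.3414, 0.1828]
orientation: [0.0, 0.392, 0.92, -0.0]
wrist_force: [0.4, -0.5, -0.3]
width: 0.091
gripper_force: 98.5
```

Emit:
play_rows:
  deltas:
    - [0.2,[1,-0.3,0],[0,0,0]]
    - [0.2,[1.9,-0.2,0],[0,0,0]]
    - [0.2,[2.8,0.3,0],[0,0,0]]
    - [0.2,[3.4,1.1,0],[0,0,0]]
    - [0.2,[3.6,2.1,0],[0,0,0]]

```text
time: 11.75
position: [0.4736, -0.3177, 0.1826]
orientation: [-0.0, 0.391, 0.92, 0.0]
wrist_force: [-0.2, -0.1, -1.5]
width: 0.096
gripper_force: 98.5
```

Emit:
play_rows:
  deltas:
    - [0.2,[-0.2,1,0],[0,0,0]]
    - [0.2,[-0.8,1.8,0],[0,0,0]]
    - [0.2,[-1.7,2.3,0],[0,0,0]]
    - [0.2,[-2.6,2.4,0],[0,0,0]]
    - [0.2,[-3.6,2.1,0],[0,0,0]]

```text
time: 12.25
position: [0.4355, -0.2975, 0.1828]
orientation: [-0.0, 0.391, 0.92, -0.0]
wrist_force: [0.2, -0.8, -0.4]
width: 0.089
gripper_force: 98.5
```

Emit:
play_rows:
  deltas:
    - [0.2,[-0.7,-0.6,0],[0,0,0]]
    - [0.2,[-1.1,-1.6,0],[0,0,0]]
    - [0.2,[-1.1,-2.6,0],[0,0,0]]
    - [0.2,[-0.7,-3.5,0],[0,0,0]]
    - [0.2,[0,-4.2,0],[0,0,0]]

```text
time: 12.75
position: [0.4371, -0.3415, 0.1829]
orientation: [0.0, 0.392, 0.92, -0.0]
wrist_force: [0.2, -0.5, 0.0]
width: 0.092
gripper_force: 98.5
```

Emit:
play_rows:
  deltas:
    - [0.2,[1,-0.3,0],[0,0,0]]
    - [0.2,[1.9,-0.2,0],[0,0,0]]
    - [0.2,[2.8,0.3,0],[0,0,0]]
    - [0.2,[3.4,1.1,0],[0,0,0]]
    - [0.2,[3.6,2.1,0],[0,0,0]]

```text
time: 13.25
position: [0.4736, -0.3177, 0.1827]
orientation: [-0.0, 0.391, 0.92, 0.0]
wrist_force: [0.4, 0.2, -0.4]
width: 0.09
gripper_force: 98.5
```

Emit:
play_rows:
  deltas:
    - [0.2,[-0.2,1,0],[0,0,0]]
    - [0.2,[-0.8,1.8,0],[0,0,0]]
    - [0.2,[-1.7,2.3,0],[0,0,0]]
    - [0.2,[-2.6,2.4,0],[0,0,0]]
    - [0.2,[-3.6,2.1,0],[0,0,0]]

```text
time: 13.75
position: [0.4355, -0.2976, 0.1829]
orientation: [-0.0, 0.391, 0.92, -0.0]
wrist_force: [-0.8, -1.5, -0.5]
width: 0.088
gripper_force: 98.5
```

Emit:
play_rows:
  deltas:
    - [0.2,[-0.7,-0.6,0],[0,0,0]]
    - [0.2,[-1.1,-1.6,0],[0,0,0]]
    - [0.2,[-1.1,-2.6,0],[0,0,0]]
    - [0.2,[-0.7,-3.5,0],[0,0,0]]
    - [0.2,[0,-4.2,0],[0,0,0]]

```text
time: 14.25
position: [0.4371, -0.3414, 0.1828]
orientation: [0.0, 0.392, 0.92, -0.0]
wrist_force: [-0.4, -0.2, -0.3]
width: 0.089
gripper_force: 98.5
```

Emit:
play_rows:
  deltas:
    - [0.2,[1.3,2,0.5],[0,0,0]]
    - [0.2,[1.3,2,4],[0,0,0]]
    - [0.2,[1.3,2,8],[0,0,0]]
    - [0.2,[1.3,2,12],[0,0,0]]
    - [0.2,[1.3,2,15],[0,0,0]]

```text
time: 14.75
position: [0.4513, -0.3207, 0.3358]
orientation: [0.002, 0.391, 0.92, -0.0]
wrist_force: [0.1, -0.3, -0.2]
width: 0.09
gripper_force: 98.4
```

Emit:
play_rows:
  deltas:
    - [0.2,[0.7,3,0],[0,0,0]]
    - [0.2,[1.4,7,0],[0,0,0]]
    - [0.2,[2.2,11,0],[0,0,0]]
    - [0.2,[3,15,0],[0,0,0]]
    - [0.2,[4,19,0],[0,0,0]]

```text
time: 15.25
position: [0.4907, -0.1285, 0.333]
orientation: [0.0, 0.391, 0.92, 0.0]
wrist_force: [-0.3, -0.7, -0.2]
width: 0.091
gripper_force: 98.4
```

Emit:
play_rows:
  deltas:
    - [0.2,[0.8,4,0],[-2,2,0]]
    - [0.2,[1.6,8,0],[-4,4,0]]
    - [0.2,[2.4,12,0],[-5.5,5.8,0]]
    - [0.2,[2.9,14.8,0],[-5.5,5.8,0]]
    - [0.2,[2.9,14.8,0],[-5.5,5.8,0]]

```text
time: 15.75
position: [0.5202, 0.0221, 0.3324]
orientation: [-0.028, 0.388, 0.919, -0.063]
wrist_force: [0.6, 0.2, 0.2]
width: 0.087
gripper_force: 98.4
```

```bash
python3 - <<'E'
from h import *
o=[]
S=bot.state(); p=S["position"]; z=Ro.from_quat(S["orientation"],scalar_first=True).as_matrix()[:,2]
tip=p+z*.1636; print(p,z,tip)
for n,(x,y,w) in(("side",(240,150,130)),("top",(280,180,100))):
    c=read_camera(n); im=cv2.convertScaleAbs(c["img"],alpha=1.0 if n=="side" else 1.5)
    k=400/w; im=cv2.resize(im[y:y+w,x:x+w],(400,400),interpolation=cv2.INTER_CUBIC)
    for q in proj(c,[tip,[.496,-.0088,.12]]): cv2.circle(im,tuple(((q-[x,y]+.5)*k).astype(int).tolist()),3,(0,255,255),-1)
    a=np.linspace(0,2*np.pi,60)
    for q in proj(c,np.c_[.496+.05*np.cos(a),-.0088+.05*np.sin(a),0*a+.12]): cv2.circle(im,tuple(((q-[x,y]+.5)*k).astype(int).tolist()),1,(255,0,255),-1)
    o.append(im)
cv2.imwrite("pics/c8.png",np.hstack(o)[:,:,::-1])
c=read_camera("side"); im=c["img"][300:400,262:366]; hsv=cv2.cvtColor(im,cv2.COLOR_RGB2HSV)
m=((hsv[:,:,1]>90)&(hsv[:,:,2]<150)).astype(np.uint8)
k,l,st,ce=cv2.connectedComponentsWithStats(m,connectivity=4)
print([(st[i,4],(onz(c,ce[i]+[262,300],.0205)[:2]).round(3).tolist()) for i in range(1,k) if st[i,4]>20])
E
```

```text
[0.52020942 0.02214779 0.33243814] [-0.1001458  -0.09414636 -0.9905086 ] [0.50382557 0.00674544 0.17039093]
[(np.int32(77), [0.484, -0.274]), (np.int32(76), [0.505, -0.292]), (np.int32(166), [0.401, -0.288]), (np.int32(78), [0.49, -0.348]), (np.int32(122), [0.406, -0.347]), (np.int32(51), [0.476, -0.366])]
```

View pics/c8.png

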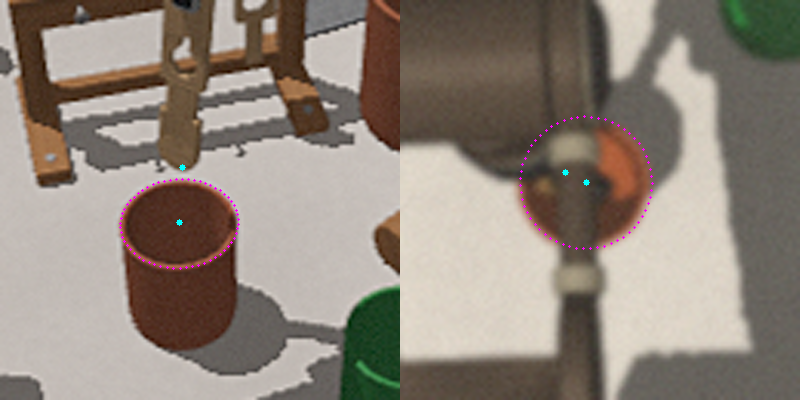

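The side view shows the blade tip over the jar mouth, at crop (181,168), and the jar circle fits. All eight beads are accounted for in the bowl. Before lowering, I check that the outer beads really moved.

```bash
python3 - <<'E'
from h import *
import glob
c=read_camera("side")
def ctr(img):
    x,y,w,h=262,300,104,100
    hsv=cv2.cvtColor(img[y:y+h,x:x+w],cv2.COLOR_RGB2HSV)
    m=((hsv[:,:,1]>90)&(hsv[:,:,2]<150)).astype(np.uint8)
    d=cv2.distanceTransform(m,cv2.DIST_L2,5); _,pk=cv2.threshold(d,2.9,255,0)
    k,l,st,ce=cv2.connectedComponentsWithStats(pk.astype(np.uint8))
    return np.array([onz(c,q+[x,y],.0205)[:2] for q in ce[1:]])
A=ctr(cv2.imread("pics/side0.png")[:,:,::-1].copy()); B=ctr(c["img"])
print(A.round(4).tolist(),B.round(4).tolist())
for a in A: print(a.round(3),(np.hypot(*(B-a).T)*1000).round(1))
E
```

```text
[[0.4829, -0.28], [0.4467, -0.2901], [0.4065, -0.2909], [0.4781, -0.317], [0.423, -0.3253], [0.4896, -0.3502], [0.4488, -0.3446], [0.4181, -0.3602]] [[0.4839, -0.2766], [0.508, -0.2868], [0.41, -0.2801], [0.3915, -0.2944], [0.4894, -0.3517], [0.4013, -0.3407], [0.4762, -0.3659]]
[ 0.483 -0.28 ] [  3.6  26.   72.9  92.6  71.9 101.7  86.2]
[ 0.447 -0.29 ] [39.6 61.4 38.  55.4 75.  68.1 81.4]
[ 0.406 -0.291] [ 78.8 101.6  11.4  15.4 102.8  50.1 102.4]
[ 0.478 -0.317] [40.8 42.5 77.4 89.5 36.5 80.4 49. ]
[ 0.423 -0.325] [78.  93.3 47.  44.2 71.5 26.7 66.9]
[ 0.49 -0.35] [ 73.9  66.1 106.1 112.9   1.4  88.9  20.6]
[ 0.449 -0.345] [76.5 82.8 75.2 76.2 41.3 47.7 34.8]
[ 0.418 -0.36 ] [106.4 116.1  80.5  71.   71.9  25.8  58.4]
```

Two outer beads on the bowl's +x side sit within 4 mm of their starts, so I go back for one more pass over the one at (0.490,-0.350).

Emit:
play_rows:
  deltas:
    - [0.2,[-0.8,-3,0],[2,-2,0]]
    - [0.2,[-1.6,-7,0],[4,-4,0]]
    - [0.2,[-2.4,-11,0],[5.5,-5.8,0]]
    - [0.2,[-3.2,-15,0],[5.5,-5.8,0]]
    - [0.2,[-4,-19,0],[5.5,-5.8,0]]

```text
time: 16.45
position: [0.4772, -0.175, 0.3333]
orientation: [0.001, 0.393, 0.92, -0.0]
wrist_force: [0.9, -0.2, 0.6]
width: 0.09
gripper_force: 98.4
```

Emit:
play_rows:
  deltas:
    - [0.2,[-0.8,-4,0],[0,0,0]]
    - [0.2,[-1.6,-8,0],[0,0,0]]
    - [0.2,[-2.4,-12,0],[0,0,0]]
    - [0.2,[-2.9,-14.8,0],[0,0,0]]
    - [0.2,[-2.9,-14.8,0],[0,0,0]]

```text
time: 16.95
position: [0.4475, -0.3248, 0.3328]
orientation: [0.0, 0.394, 0.919, -0.001]
wrist_force: [0.0, 0.1, -0.6]
width: 0.092
gripper_force: 98.4
```

Emit:
play_rows:
  deltas:
    - [0.2,[0.4,1,-3],[0,0,0]]
    - [0.2,[0.4,1,-7],[0,0,0]]
    - [0.2,[0.4,1,-11],[0,0,0]]
    - [0.2,[0.4,1,-14],[0,0,0]]
    - [0.2,[0.4,1,-15.2],[0,0,0]]

```text
time: 17.45
position: [0.4509, -0.3082, 0.1772]
orientation: [-0.003, 0.392, 0.92, 0.001]
wrist_force: [-0.0, 0.8, -0.6]
width: 0.09
gripper_force: 98.4
```

Emit:
play_rows:
  deltas:
    - [0.2,[0.8,0.2,0],[0,0,0]]
    - [0.2,[1.8,0.2,0],[0,0,0]]
    - [0.2,[2.6,0,0],[0,0,0]]
    - [0.2,[3,-0.6,0],[0,0,0]]
    - [0.2,[3,-1.2,0],[0,0,0]]

```text
time: 17.95
position: [0.4854, -0.3229, 0.1823]
orientation: [0.002, 0.391, 0.92, -0.0]
wrist_force: [-0.6, -0.2, -0.7]
width: 0.089
gripper_force: 98.4
```

Emit:
play_rows:
  deltas:
    - [0.2,[-0.3,-0.7,0],[0,0,0]]
    - [0.2,[-0.8,-1.3,0],[0,0,0]]
    - [0.2,[-1.5,-1.8,0],[0,0,0]]
    - [0.2,[-2.3,-2.1,0],[0,0,0]]
    - [0.2,[-2.3,-2.1,0],[0,0,0]]

```text
time: 18.45
position: [0.459, -0.3435, 0.1805]
orientation: [-0.001, 0.392, 0.92, -0.0]
wrist_force: [-0.3, 0.0, -1.5]
width: 0.092
gripper_force: 98.4
```

Emit:
play_rows:
  deltas:
    - [0.2,[-0.9,1.2,0],[0,0,0]]
    - [0.2,[-0.9,2.4,2],[0,0,0]]
    - [0.2,[-0.9,2.4,6],[0,0,0]]
    - [0.2,[-0.9,2.4,11],[0,0,0]]
    - [0.2,[-0.9,2.4,15.2],[0,0,0]]

```text
time: 18.95
position: [0.4516, -0.3188, 0.335]
orientation: [0.001, 0.391, 0.92, -0.0]
wrist_force: [0.6, -0.3, -0.0]
width: 0.092
gripper_force: 98.4
```

Emit:
play_rows:
  deltas:
    - [0.2,[0.7,3,0],[0,0,0]]
    - [0.2,[1.4,7,0],[0,0,0]]
    - [0.2,[2.2,11,0],[0,0,0]]
    - [0.2,[3,15,0],[0,0,0]]
    - [0.2,[4,19,0],[0,0,0]]

```text
time: 19.45
position: [0.4914, -0.1275, 0.3329]
orientation: [0.0, 0.392, 0.92, -0.0]
wrist_force: [1.1, -0.2, -0.1]
width: 0.092
gripper_force: 98.4
```

```bash
python3 - <<'E'
from h import *
c=read_camera("side"); print(bot.state()["position"])
def ctr(img):
    x,y,w,h=262,300,104,100
    hsv=cv2.cvtColor(img[y:y+h,x:x+w],cv2.COLOR_RGB2HSV)
    m=((hsv[:,:,1]>90)&(hsv[:,:,2]<150)).astype(np.uint8)
    print("area",int(m.sum()))
    d=cv2.distanceTransform(m,cv2.DIST_L2,5); _,pk=cv2.threshold(d,2.9,255,0)
    k,l,st,ce=cv2.connectedComponentsWithStats(pk.astype(np.uint8))
    return np.array([onz(c,q+[x,y],.0205)[:2] for q in ce[1:]])
A=ctr(cv2.imread("pics/side0.png")[:,:,::-1].copy()); B=ctr(c["img"])
print(B.round(3).tolist())
for a in A: print(a.round(3),(np.hypot(*(B-a).T)*1000).min().round(1))
E
```

```text
[ 0.49268207 -0.12129415  0.33290978]
area 628
area 554
[[0.484, -0.277], [0.41, -0.28], [0.392, -0.295], [0.401, -0.341]]
[ 0.483 -0.28 ] 3.6
[ 0.447 -0.29 ] 37.7
[ 0.406 -0.291] 11.4
[ 0.478 -0.317] 40.8
[ 0.423 -0.325] 26.7
[ 0.49 -0.35] 73.9
[ 0.449 -0.345] 47.7
[ 0.418 -0.36 ] 25.8
```

Emit:
play_rows:
  deltas:
    - [0.2,[0.8,4,0],[-2,2,0]]
    - [0.2,[1.6,8,0],[-4,4,0]]
    - [0.2,[2.4,12,0],[-5.5,5.8,0]]
    - [0.2,[2.8,14.4,0],[-5.5,5.8,0]]
    - [0.2,[2.8,14.4,0],[-5.5,5.8,0]]

```text
time: 20.0
position: [0.52, 0.0181, 0.3324]
orientation: [-0.028, 0.388, 0.919, -0.063]
wrist_force: [-0.2, 0.2, 0.3]
width: 0.094
gripper_force: 98.4
```

```bash
python3 - <<'E'
from h import *
c=read_camera("side"); print(bot.state()["position"],bot.state()["orientation"].round(3))
x,y,w,h=262,300,104,100
hsv=cv2.cvtColor(c["img"][y:y+h,x:x+w],cv2.COLOR_RGB2HSV)
m=((hsv[:,:,1]>80)&(hsv[:,:,2]<160)).astype(np.uint8)
k,l,st,ce=cv2.connectedComponentsWithStats(m,connectivity=4)
for i in range(1,k):
    if st[i,4]>5: print(st[i],onz(c,ce[i]+[x,y],.0205)[:2].round(3))
E
```

```text
[0.51972502 0.01624574 0.33249802] [-0.028  0.389  0.919 -0.064]
[56 27  9 11 79] [ 0.484 -0.275]
[66 32 10 10 78] [ 0.505 -0.292]
[ 19  37  17  20 174] [ 0.401 -0.287]
[ 62  60  17  17 122] [ 0.483 -0.362]
[ 27  64  19  14 124] [ 0.405 -0.346]
```

```bash
python3 - <<'E'
from h import *
c=read_camera("side")
x,y,w,h=262,300,104,100
def msk(im):
    hsv=cv2.cvtColor(im[y:y+h,x:x+w],cv2.COLOR_RGB2HSV); return ((hsv[:,:,1]>80)&(hsv[:,:,2]<160)).astype(np.uint8)
m=msk(c["img"]); a=msk(cv2.imread("pics/side0.png")[:,:,::-1].copy())
print("\n".join("".join(".#"[v] for v in r)+" | "+"".join(".#"[v] for v in q) for r,q in zip(m[50:82,54:86],a[50:82,54:86])))
E
```

```text
................................ | ....##########..................
................................ | .....########...................
................................ | ......######....................
................................ | .......####.....................
................................ | ................................
................................ | ................................
................................ | ..............#######...........
................................ | ..............########..........
................................ | ##............###.####..........
................................ | ####.........##########.........
.................#####.......... | .###.........##########.........
................#######......... | .####........##########.........
...............#########........ | #####.........#########.........
...............#########........ | #####.........#########.........
...............####..####....... | #####..........#######..........
...............####.#####....... | ####...........######...........
............
[... 375 characters left out ...]
....................
........#########............... | ................................
........#######................. | ................................
........#####................... | ................................
........###..................... | ................................
........#....................... | ................................
................................ | ................................
................................ | ................................
................................ | ................................
................................ | ................................
................................ | ................................
```

The outer bead now clearly moved (about 10 mm). Lowering the paddle into the jar.

Emit:
play_rows:
  deltas:
    - [0.2,[0,0.1,-3],[0,0,0]]
    - [0.2,[0,0.1,-6],[0,0,0]]
    - [0.2,[0,0.1,-9],[0,0,0]]
    - [0.2,[0,0.1,-11],[0,0,0]]
    - [0.2,[0,0.1,-12.5],[0,0,0]]

```text
time: 20.6
position: [0.5185, 0.0144, 0.2062]
orientation: [-0.029, 0.391, 0.918, -0.065]
wrist_force: [0.4, -0.3, -1.0]
width: 0.092
gripper_force: 98.5
```

Emit:
play_rows:
  deltas:
    - [0.2,[0,0,-0.7],[0,0,0]]
    - [0.2,[0,0,-1.4],[0,0,0]]
    - [0.2,[0,0,-2],[0,0,0]]
    - [0.2,[0,0,-2.5],[0,0,0]]
    - [0.2,[0,0,-2.5],[0,0,0]]

```text
time: 21.1
position: [0.5196, 0.0161, 0.1825]
orientation: [-0.028, 0.39, 0.918, -0.064]
wrist_force: [-0.7, 0.0, -1.0]
width: 0.093
gripper_force: 98.5
```

Emit:
play_rows:
  deltas:
    - [0.2,[0,0,-0.2],[0,0,0]]
    - [0.2,[0,0,-0.4],[0,0,0]]
    - [0.2,[0,0,-0.6],[0,0,0]]
    - [0.2,[0,0,-0.6],[0,0,0]]
    - [0.2,[0,0,-0.6],[0,0,0]]

```text
time: 21.6
position: [0.5196, 0.0162, 0.1767]
orientation: [-0.028, 0.39, 0.918, -0.064]
wrist_force: [-0.5, -0.5, -0.3]
width: 0.09
gripper_force: 98.5
```

Emit:
play_rows:
  deltas:
    - [0.2,[0,0,-0.2],[0,0,0]]
    - [0.2,[0,0,-0.3],[0,0,0]]
    - [0.2,[0,0,-0.4],[0,0,0]]
    - [0.2,[0,0,-0.4],[0,0,0]]
    - [0.2,[0,0,-0.4],[0,0,0]]
  newtons: 40

```text
time: 22.1
position: [0.5196, 0.0161, 0.1727]
orientation: [-0.028, 0.39, 0.918, -0.064]
wrist_force: [0.0, -0.2, -0.8]
width: 0.087
gripper_force: 98.5
```

Emit:
play_rows:
  deltas:
    - [0.2,[0,0,-0.1],[0,0,0]]
    - [0.2,[0,0,-0.2],[0,0,0]]
    - [0.2,[0,0,-0.2],[0,0,0]]
    - [0.2,[0,0,-0.2],[0,0,0]]
  newtons: 20

```text
time: 22.5
position: [0.5202, 0.0161, 0.1721]
orientation: [-0.027, 0.39, 0.918, -0.064]
wrist_force: [-0.6, 0.4, 5.5]
width: 0.092
gripper_force: 99.5
```

Emit:
play_rows:
  deltas:
    - [0.9,[0,0,0.1],[0,0,0]]
    - [1.4,[0,0,0.1],[0,0,0]]
    - [2,[0,0,0.1],[0,0,0]]
    - [3,[0,0,0.1],[0,0,0]]
    - [4,[0,0,0.1],[0,0,0]]

```text
time: 23.0
position: [0.5195, 0.0161, 0.1715]
orientation: [-0.028, 0.39, 0.918, -0.064]
wrist_force: [-0.6, 0.3, 0.8]
width: 0.468
gripper_force: 0.0
```

Emit:
play_rows:
  deltas:
    - [5,[0,0,0],[0,0,0]]
    - [5,[0.2,0.2,2],[0,0,0]]
    - [5,[0.5,0.5,5],[0,0,0]]
    - [5,[1,0.9,9],[0,0,0]]
    - [5,[1.3,1.2,13],[0,0,0]]

```text
time: 23.5
position: [0.5324, 0.0283, 0.3025]
orientation: [-0.028, 0.39, 0.918, -0.064]
wrist_force: [0.3, -0.0, -0.1]
width: 0.587
gripper_force: 0.0
```

```bash
python3 - <<'E'
from h import *
s=read_camera("side"); S=bot.state(); print(S["time"],S["position"],S["width"],S["gripper_force"])
im=s["img"]; hsv=cv2.cvtColor(im,cv2.COLOR_RGB2HSV)
# sample: paddle pale wood in jar region; print mask rows
x,y,w,h=270,150,70,75
m=cv2.inRange(hsv[y:y+h,x:x+w],(11,60,60),(28,200,255))
print("\n".join("".join("#" if v else "." for v in r) for r in m[::2]))
j=cv2.inRange(hsv[200:270,270:325],(0,90,30),(11,255,255)); ys,xs=np.nonzero(j); print(xs.min()+270,xs.max()+270,ys.min()+200,ys.max()+200)
print(proj(s,[[.496,-.009,.12],[.51,.004,.12],[.515,.01,.2]]).round(1))
E
```

```text
23.55 [0.53690587 0.0286427  0.31098201] 0.5880766021815347 0.0
##############.######...............#.#........##........#############
####.################..........................##......##############.
###.#######.##................................#######################.
##.............................................########.....#########.
..................................................#####.....########..
..................................................#####....##########.
..................................................###################.
..................................................###################.
............................................#########################.
................................#########################....########.
.....................##########################.#################.##..
..........#####################################.#.........##########..
#####################################..##..................####.#.####
##################.####..#.###.............................###########
##############...##.......................
[... 1023 characters left out ...]
............................#######..######...........................
............................######..#######...........................
.....................##....#####....######............................
...............#..#.....#..######....######...........................
.................#.....#...#########..#####...........................
.............#........#.....#############.............................
...........#.................#############............................
............................#############.............................
..............#.............###########...............................
279 316 209 263
[[297.9 221.8]
 [301.8 217.2]
 [302.2 194.1]]
```

Emit:
play_rows:
  deltas:
    - [5,[0,0,4],[0,0,0]]
    - [5,[0,0,4],[0,0,0]]
    - [5,[0,0,4],[0,0,0]]
    - [5,[0,0,4],[0,0,0]]
    - [5,[0,0,4],[0,0,0]]

```text
time: 24.05
position: [0.5317, 0.0281, 0.3398]
orientation: [-0.029, 0.39, 0.918, -0.065]
wrist_force: [0.1, 0.2, 0.9]
width: 0.584
gripper_force: 0.0
```

```bash
python3 - <<'E'
from h import *
def top():
    s=read_camera("side"); hsv=cv2.cvtColor(s["img"],cv2.COLOR_RGB2HSV)
    m=cv2.inRange(hsv[182:215,290:320],(11,60,60),(28,200,255)); ys,xs=np.nonzero(m)
    r=ys.min(); return s,(290+xs[ys<=r+1].mean(),182.+r)
s,a=top(); s,b=top(); p=onz(s,b,.208); print(a,b,p)
print("lean",np.arctan(np.hypot(*(p[:2]-[.507,.001]))/.198))
E
```

```text
(np.float64(306.8181818181818), np.float64(185.0)) (np.float64(306.5), np.float64(185.0)) [0.53183781 0.03080316 0.208     ]
lean 0.19348909759626998
```

Lean is about 0.19 rad as planned, and the paddle is at rest. Handing in.

```bash
python3 -c "
from cell import bot
print(bot.hand_in())"
```

```text
the job is handed in; nothing more can be done
None
```

I handed the job in at about 24 s, and the hand-in gave no verdict: the paddle came off its screw without forcing, stirred the beads for over three turns, and stands at rest in the small earthenware jar leaning about 0.19 rad; all eight beads stayed in the bowl, but one moved only about 4 mm, which fails only if its pair-mate also stayed within 8 mm.

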